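# Tip bearing balls into the picking bin under the bench riser

## Task

The five bearing balls in the hand scoop belong in the empty bin under the low shelf. Bring the scoop over without spilling, put its lip in over the front of that bin beneath the shelf, and tip all the balls in without knocking the shelf or disturbing the bushes in the other bin or the tools on the bench. Then lay the scoop flat on the open bench in front of the shelf, the right way up, and let go.

Things in the scene. Friction and masses are not known exactly. Their poses are not given: they have to be found in the camera images.
- scoop: open aluminium parts scoop with a wooden handle, 150 g, standing loose on the bench. Origin at the underside below mid-pan; x forward to the lip, z up. Pan x -56 to +56, 62 mm wide outside, 56 inside, sheet 3 mm; side walls 32 mm high (26 at the lip), back wall 44. Floor flat to x = +10, then a ramp rises 10 mm (12 degrees) to the open lip: level it keeps the balls in
- scoop_grip (a point): point in the middle of the handle's section, a good place to grip across its width (scoop frame -125, 0, 31 mm; axes as the scoop's). The flat-sided handle runs level from x = -56 to -176, 18 mm wide (y), 22 mm high (z 20 to 42)
- scoop_lip (a point): middle of the top edge of the pouring lip (scoop frame 56, 0, 14.5 mm). Level, the pan's underside is 14.5 mm below it. Balls start to roll out when the scoop is tipped nose-down about 25 degrees; at 35 to 40 all leave; tipped about its lip beyond some 45 degrees the pan strikes the shelf
- riser: the low shelf: fixed wooden bench riser. Origin on the bench below its middle; open front faces its own -x. Board 200 mm deep (x -100 to +100), 322 wide, underside 155 mm above the bench, top 173; side cheeks 18 mm at y = +-144. Two bins stand fixed under it side by side, middles at x = -10, y = +-65 mm; two fixed tins up to 60 mm high stand on the back of the board
- bin_empty: the empty one of two fixed sheet-metal picking bins, 130 mm deep (x), 115 wide (y), walls 3 mm. Origin mid-underside, axes parallel to the riser's. Front wall at x = -65 mm (25 mm behind the shelf's front edge) and front half of the sides 52 mm high; back wall and rear half of the sides 97 mm. 103 mm lie between front rim and shelf
- bin_bushes: the bin beside it (left or right varies), of the same size and shape, in which two flanged bushes lie
- bush_a: grey flanged bush, 35 mm across, 24 mm high, lying in the other bin; origin at its underside
- bush_b: bronze flanged bush, 35 mm across, 24 mm high, lying in the other bin; origin at its underside
- micrometer: outside micrometer, 43 x 138 x 16 mm, lying on the bench; origin at the middle of its underside
- spanner: small open-ended spanner, 37 x 167 x 7 mm, lying on the bench; origin at the middle of its underside
- ball_1: a plain steel bearing ball, 20 mm in diameter, 33 g; origin at its centre. All five start loose in the pan of the scoop. A ball on a slope starts to roll at about 12 degrees
- ball_2: a plain steel bearing ball, 20 mm in diameter, 33 g; origin at its centre. All five start loose in the pan of the scoop. A ball on a slope starts to roll at about 12 degrees
- ball_3: a plain steel bearing ball, 20 mm in diameter, 33 g; origin at its centre. All five start loose in the pan of the scoop. A ball on a slope starts to roll at about 12 degrees
- ball_4: a plain steel bearing ball, 20 mm in diameter, 33 g; origin at its centre. All five start loose in the pan of the scoop. A ball on a slope starts to roll at about 12 degrees
- ball_5: a plain steel bearing ball, 20 mm in diameter, 33 g; origin at its centre. All five start loose in the pan of the scoop. A ball on a slope starts to roll at about 12 degrees
- scoop_pan (a point): point at ball-centre height in the middle of the flat part of the pan (scoop frame -22, 0, 13 mm)

How it is judged:
By the outcome, as a careful person would: the job done as asked, in the order asked, and still so for the second after the job is handed in, with the robot touching nothing.
It also fails if it takes over 58 s, if anything falls off the work surface, if the arm or the gripper's body presses on something with over 40 N, if the wrist force passes 120 N, or if a joint passes its speed limit or range.

## Robot

A 6-joint arm with a two-finger parallel gripper is mounted at the origin on a cart in front of the work surface, level with it; the furniture and walls round the work are solid. World frame = base frame: x ahead of the robot, y to its left, z up, the work surface at z = 0. Lengths are in m, angles in rad, forces in N, time in s.
With the tool pointing down it reaches from about 0.25 to 0.775 m from the base axis. Payload 4 kg.
Tool frame: the origin (TCP) lies at the very end of the fingers, on their centre line; the grasp point (between the pads) lies 19 mm behind it; z points along the fingers, y is the line along which they close (so a half turn about z gives the same grasp; the last joint's range is limited). The gripper opens to 94 mm and grips with 3 to 60 N. Pads are 16 mm wide; open, the fingers measure 119 mm over their backs; the gripper's body (75 mm by 177 mm) begins 78 mm behind the grasp point.
Start: joints at [-1.207, 0.087, 1.371, -0, 1.684, -0.103], TCP at [0.248, -0.491, 0.206] pointing down, gripper open.
Joint ranges: [-3.1, 3.1], [-0.76, 2.03], [0.27, 2.55], [-1.08, 4.22], [0.17, 2.65], [-2.57, 2.57]. Speed limits (rad/s): [2.79, 2.79, 3.14, 3.14, 3.14, 3.14].

## Interface

Orientations are given as a unit quaternion [x, y, z, w].
In Python, from plant import bot gives the robot as it stands. The module is installed in compiled form; this text tells all that it offers.
- The arm moves only by the tool arm_command, never from a script. Its argument "deltas" is a list of rows, each an object of numbers: "x", "y", "z": the shift along the tool's x, y, z in mm; "wx", "wy", "wz": the turn, a rotation vector about the tool's x, y, z in degrees. A call has 1 to 10 rows; each row shifts and turns the commanded pose from where the row before left it, along the tool's axes as they then stand; what a row does not reach is not made up. A row lasts 1/12 s, in which the tool goes at most 41.7 mm and 7.16 degrees, less where a joint would pass 70% of its speed; a pose out of reach is approached as far as the arm can. A call with a gripper value outside its range is refused whole. "gripper" is the finger opening in mm, from 0 to 94, set as the call begins (left out, the last holds). The fingers move at their own pace and stop on an object; "force" is the grip in N (left out, the last holds). Time passes only in rows, so rows that do not move let the fingers close. It gives the time, the measured TCP pose, the force, the opening and the grip force at its end, in the units of the state.
- bot.get_obs(): the state, without advancing time (a new reading comes with each control period).
- bot.capture(name): name is "side" or "top"; returns a dict with "pixels" (384x512x3 uint8, red, green, blue), "fx", "fy", "cx", "cy" (pixels), "extrinsics" (4x4, takes a point from camera to world coordinates). Camera axes: x right, y up, looking along -z (the intrinsics and any distortion apply to the point x, -y, -z); pixel columns grow to the right and rows downward; lengths in m; the calibration is good to about 2 mm. A picture is of the moment at which its call begins. There is no depth.
- bot.job_done(): hands the job in; it is judged then, once.
The state is a dict: "clock": time; "joint_pos": joint angles; "joint_vel": joint speeds; "tau": joint torques, N m; "tool_pos": TCP position; "tool_rot": TCP orientation; "contact_force": force on the tool from outside, world axes, zero at the start; "moment": the same for the moment, N m; "grip_width": opening from 0.0 (shut) to 1.0 (fully open); "grip_force": force on a finger pad.
Only numpy, scipy, OpenCV 4.12 (cv2) and the standard library are available. Lean on these libraries where they do the work, as an engineer would, in place of code of your own. Each camera call takes 0.05 s, during which the arm holds its last target. There are 200 camera calls.

## Working session

There is one attempt and no reset: what is moved stays moved. The work goes in short steps, Python scripts to look and compute and a tool call to move; the robot and the scene stay as the last step left them, time stands still between calls to the robot, and variables do not carry over. Pictures are saved under pics/ and viewed, at most 10 in all, crops included, and the job is handed in when it is done.

Besides the shell and the picture viewer there is one more tool, called after ">>>" as name([rows], argument=value, ...), one row to a line, values as JSON. arm_command: Moves the arm, as the interface text tells. Its arguments: {"type":"object","properties":{"deltas":{"type":"array","items":{"type":"object","properties":{"x":{"type":"number"},"y":{"type":"number"},"z":{"type":"number"},"wx":{"type":"number"},"wy":{"type":"number"},"wz":{"type":"number"}}}},"gripper":{"type":"number"},"force":{"type":"number"}},"required":["deltas"]}

```bash
mkdir -p pics
python3 - <<'E'
from plant import bot
import cv2,pickle
d={}
for n in("side","top"):
    c=bot.capture(n);d[n]=c;cv2.imwrite(f"pics/{n}0.png",cv2.cvtColor(c["pixels"],cv2.COLOR_RGB2BGR));print(n,c["fx"],c["fy"],c["cx"],c["cy"],c["extrinsics"].round(4).tolist(),[k for k in c])
pickle.dump(d,open("d0.pkl","wb"))
o=bot.get_obs();print(o)
E
```

```text
side 449.3229142185318 449.3229142185318 254.67360031994394 196.2449449408902 [[-0.65, 0.4619, -0.6034, -0.1468], [-0.7598, -0.4106, 0.5041, 0.5596], [-0.0149, 0.7861, 0.6179, 0.7905], [0.0, 0.0, 0.0, 1.0]] ['pixels', 'fx', 'fy', 'cx', 'cy', 'extrinsics']
top 485.73380888929637 485.73380888929637 265.3276223418173 192.57561477870271 [[-0.3436, 0.7345, -0.5852, -0.3797], [-0.939, -0.2797, 0.2002, 0.2918], [-0.0166, 0.6183, 0.7858, 1.2918], [0.0, 0.0, 0.0, 1.0]] ['pixels', 'fx', 'fy', 'cx', 'cy', 'extrinsics']
{'clock': 0.1, 'joint_pos': array([-1.20707852e+00,  8.78855899e-02,  1.37205324e+00,  1.50506958e-05,
        1.68358464e+00, -1.03092420e-01]), 'joint_vel': array([-0.00078816, -0.00240479, -0.0038052 ,  0.00043643, -0.00210123,
       -0.00148713]), 'tau': array([ 2.41524780e-03, -3.41251194e+01, -3.03302050e+01,  7.20041315e-02,
        3.04632378e-02, -9.53241420e-05]), 'tool_pos': array([ 0.24735772, -0.49070942,  0.20444405]), 'tool_rot': array([ 9.72883815e-01,  2.31292350e-01, -1.18034436e-04, -9.58196003e-04]), 'contact_force': array([-0.35424213,  0.24618231,  0.37946722]), 'moment': array([ 0.01901844, -0.01466736,  0.04301721]), 'grip_force': 0.0, 'grip_width': 1.0006432485979715}
```

View pics/side0.png

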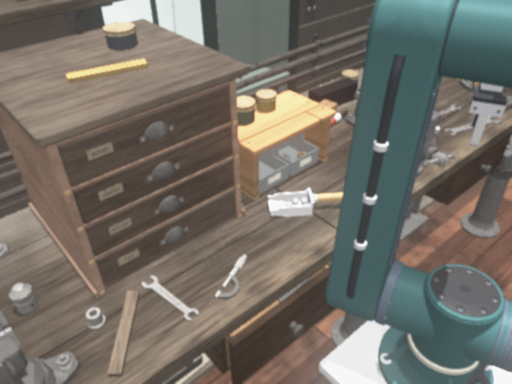

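View pics/top0.png

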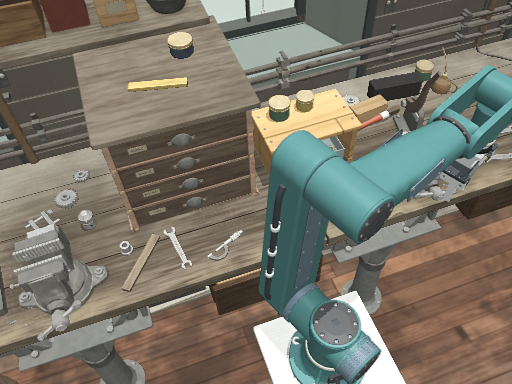

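The side view shows the scoop pan at about (292,204) with its handle running right to (340,198), partly hidden by the arm. The shelf's front is at about (240–335, 100–190), the spanner at (170,298) and the micrometer at (232,277). In the top view the arm hides the scoop, and the shelf is at (305,120). Next I'll cast rays for rough positions.

```bash
cat > h.py <<'E'
import numpy as np,cv2,pickle
def ray(c,u,v):
    d=np.array([(u-c["cx"])/c["fx"],-(v-c["cy"])/c["fy"],-1.]);E=c["extrinsics"];return E[:3,3],E[:3,:3]@d
def onz(c,u,v,z):
    o,d=ray(c,u,v);return (o+d*(z-o[2])/d[2]).round(4)
def proj(c,p):
    E=c["extrinsics"];q=E[:3,:3].T@(np.asarray(p)-E[:3,3]);return np.array([c["cx"]-c["fx"]*q[0]/q[2],c["cy"]+c["fy"]*q[1]/q[2]]).round(1)
def grab(name,tag):
    from plant import bot
    c=bot.capture(name);pickle.dump(c,open(f"{tag}.pkl","wb"));return c
def crop(c,x0,y0,x1,y1,k,f):
    im=cv2.cvtColor(c["pixels"],cv2.COLOR_RGB2BGR)[y0:y1,x0:x1];cv2.imwrite("pics/"+f,cv2.resize(im,None,fx=k,fy=k,interpolation=cv2.INTER_CUBIC))
E
python3 - <<'E'
from h import *
d=pickle.load(open("d0.pkl","rb"));s=d["side"];t=d["top"]
for n,u,v,z in [("pan",292,204,.01),("handle",335,198,.03),("riserfrontL top",240,155,.173),("riser FR top",335,113,.173),("micr",232,277,0),("span",170,298,0)]:print(n,onz(s,u,v,z))
for n,u,v,z in [("FL",258,138,.173),("BL",253,116,.173),("FR",358,123,.173),("BR",338,92,.173),("micr",225,245,0),("span",178,248,0)]:print(n,onz(t,u,v,z))
crop(s,220,80,360,230,5,"side_crop.png") if 0 else crop(s,225,85,355,225,4,"side_crop.png")
E
```

```text
pan [ 0.5212 -0.1313  0.01  ]
handle [ 0.4452 -0.2188  0.03  ]
riserfrontL top [ 0.6087 -0.0259  0.173 ]
riser FR top [ 0.598  -0.3713  0.173 ]
micr [0.4298 0.1511 0.    ]
span [0.4725 0.2926 0.    ]
FL [ 0.6716 -0.048   0.173 ]
BL [ 0.7745 -0.0668  0.173 ]
FR [ 0.6184 -0.3781  0.173 ]
BR [ 0.7825 -0.3836  0.173 ]
micr [0.4314 0.1521 0.    ]
span [0.4728 0.2926 0.    ]
```

View pics/side_crop.png

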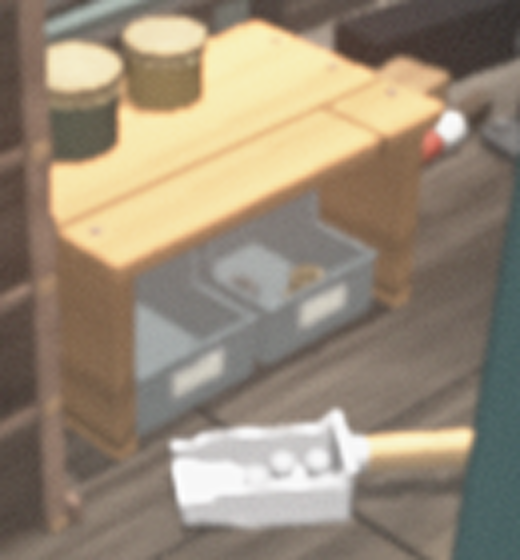

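The crop shows the empty bin on the left (larger y), with its front label at crop (200,372), and the bushes in the right-hand bin. The scoop's pan runs from (175,470) at the lip to (350,465) at the back, with the handle to the right. I'll zoom in on the scoop for corner points.

Run:
```python
from h import *
d=pickle.load(open("d0.pkl","rb"));s=d["side"]
crop(s,263,180,345,224,9,"scoop_crop.png")
g=lambda u,v,z:onz(s,225+u/4,85+v/4,z)
for n,a in dict(FLtop=(118,268,.173),FRtop=(442,105,.173),footL=(122,455,0),rimmidE=(256,318,.052),rimB0=(263,315,.052),rimB1=(375,255,.052),E_rimL=(135,375,.052),Ebottom=(255,368,0)).items():print(n,g(*a))
```

```text
FLtop [ 0.5949 -0.0622  0.173 ]
FRtop [ 0.6042 -0.3805  0.173 ]
footL [ 0.6149 -0.0796  0.    ]
rimmidE [ 0.6217 -0.2151  0.052 ]
rimB0 [ 0.6211 -0.2216  0.052 ]
rimB1 [ 0.6228 -0.3425  0.052 ]
E_rimL [ 0.627  -0.1029  0.052 ]
Ebottom [ 0.6283 -0.2227  0.    ]
```

View pics/scoop_crop.png

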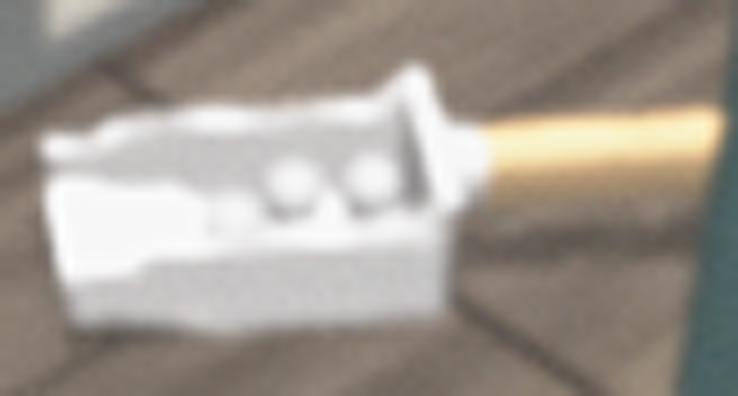

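The zoomed crop shows the back wall's far corner at (415,68), the near bottom back corner at (447,315), the lip's far top corner at (42,140), and the handle from (490,125) to (720,108). I can see three balls at about (235,213), (292,183) and (370,180).

Run:
```python
from h import *
from scipy.optimize import least_squares
d=pickle.load(open("d0.pkl","rb"));s=d["side"]
pts=[((447,315),(-56,31,0)),((415,68),(-56,-31,44)),((452,207),(-56,31,44)),((42,138),(56,-31,26)),((60,285),(56,31,26)),((185,325),(10,31,0))]
uv=np.array([[263+u/9,180+v/9] for (u,v),_ in pts]);P=np.array([p for _,p in pts])/1000
def W(q,p):
    c,sn=np.cos(q[2]),np.sin(q[2]);return np.array([q[0]+c*p[0]-sn*p[1],q[1]+sn*p[0]+c*p[1],p[2]])
f=lambda q:np.concatenate([proj(s,W(q,p))-b for p,b in zip(P,uv)])
def pj(q): return f(q)
import h
r=least_squares(f,[.52,-.13,.8],diff_step=1e-2,loss="soft_l1")
q=r.x;print(q,np.degrees(q[2]));print(f(q).reshape(-1,2))
print("grip",W(q,(-.125,0,.031)))
for y,z in((-.009,.042),(.009,.042),(.009,.02)):
  for x in(-.07,-.12,-.176):print(y,z,x,(proj(s,W(q,(x,y,z)))-[263,180])*9)
```

```text
[ 0.51926394 -0.11996741  0.92496978] 52.99686461264857
[[-1.16666667  0.2       ]
 [-0.31111111  0.74444444]
 [-0.72222222 -0.5       ]
 [ 0.43333333  0.16666667]
 [ 0.43333333 -1.76666667]
 [ 3.54444444  0.28888889]]
grip [ 0.4440316  -0.21979273  0.031     ]
-0.009 0.042 -0.07 [469.8 121.5]
-0.009 0.042 -0.12 [634.5 113.4]
-0.009 0.042 -0.176 [818.1 104.4]
0.009 0.042 -0.07 [479.7 158.4]
0.009 0.042 -0.12 [646.2 150.3]
0.009 0.042 -0.176 [832.5 141.3]
0.009 0.02 -0.07 [475.2 216. ]
0.009 0.02 -0.12 [639.9 207.9]
0.009 0.02 -0.176 [823.5 198. ]
```

```bash
cat >> h.py <<'E'
from scipy.spatial.transform import Rotation as R
from scipy.linalg import logm,expm
def tool(yaw,pitch):
    "scoop-forward yaw, tool lean (deg; 0 = straight down, + = body leaning back)"
    y=np.radians(yaw);f=np.array([np.cos(y),np.sin(y),0]);r=np.array([np.sin(y),-np.cos(y),0]);z=np.array([0,0,-1.])
    return np.c_[f,r,z]@R.from_euler("y",pitch,degrees=True).as_matrix()
def mk(Rm,p):
    T=np.eye(4);T[:3,:3]=Rm;T[:3,3]=p;return T
def cur():
    from plant import bot
    o=bot.get_obs();return mk(R.from_quat(o["tool_rot"]).as_matrix(),o["tool_pos"]),o
def rows(T0,T1,n):
    X=np.real(logm(np.linalg.inv(T0)@T1));E=expm(X/n)
    return dict(zip("x y z wx wy wz".split(),np.r_[E[:3,3]*1000,R.from_matrix(E[:3,:3]).as_rotvec(degrees=True)].round(2)))
E
python3 - <<'E'
from h import *
d=pickle.load(open("d0.pkl","rb"));s=d["side"]
print("cab",[onz(s,*p,0) for p in((240,212),(100,290))],[onz(s,*p,.05) for p in((240,212),)])
th=53;f=np.array([np.cos(np.radians(th)),np.sin(np.radians(th)),0])
g=np.array([.5193,-.120,.031])-.112*f
Rm=tool(th,25);z=Rm[:,2]
T,o=cur()
print(T.round(3))
G=mk(Rm,g+.019*z);H=mk(Rm,g+(.019-.09)*z);print(g,H[:3,3])
print(rows(T,H,12));print(rows(H,G,9))
E
```

```text
cab [array([ 0.599 , -0.0102, -0.    ]), array([ 0.5969,  0.4   , -0.    ])] [array([0.5518, 0.0259, 0.05  ])]
[[ 0.893  0.45  -0.001  0.247]
 [ 0.45  -0.893  0.002 -0.491]
 [ 0.    -0.002 -1.     0.204]
 [ 0.     0.     0.     1.   ]]
[ 0.45189672 -0.20944718  0.031     ] [ 0.43383872 -0.23341095  0.09534785]
{'x': np.float64(23.61), 'y': np.float64(-6.73), 'z': np.float64(14.26), 'wx': np.float64(0.47), 'wy': np.float64(2.04), 'wz': np.float64(-2.15)}
{'x': np.float64(0.0), 'y': np.float64(-0.0), 'z': np.float64(10.0), 'wx': np.float64(-0.0), 'wy': np.float64(0.0), 'wz': np.float64(0.0)}
```

>>> arm_command([
  {"x": 28.3,"y": -8,"z": 17,"wx": 0.56,"wy": 2.45,"wz": -2.58},
  {"x": 28.3,"y": -8,"z": 17,"wx": 0.56,"wy": 2.45,"wz": -2.58},
  {"x": 28.3,"y": -8,"z": 17,"wx": 0.56,"wy": 2.45,"wz": -2.58},
  {"x": 28.3,"y": -8,"z": 17,"wx": 0.56,"wy": 2.45,"wz": -2.58},
  {"x": 28.3,"y": -8,"z": 17,"wx": 0.56,"wy": 2.45,"wz": -2.58},
  {"x": 28.3,"y": -8,"z": 17,"wx": 0.56,"wy": 2.45,"wz": -2.58},
  {"x": 28.3,"y": -8,"z": 17,"wx": 0.56,"wy": 2.45,"wz": -2.58},
  {"x": 28.3,"y": -8,"z": 17,"wx": 0.56,"wy": 2.45,"wz": -2.58},
  {"x": 28.3,"y": -8,"z": 17,"wx": 0.56,"wy": 2.45,"wz": -2.58},
  {"x": 28.3,"y": -8,"z": 17,"wx": 0.56,"wy": 2.45,"wz": -2.58},
], gripper=94, force=60)

```text
clock: 0.93
tool_pos: [0.4353, -0.2343, 0.0949]
tool_rot: [0.873, 0.436, 0.194, -0.096]
contact_force: [-0.2, 0.1, -0.2]
grip_width: 1.0
grip_force: 0.0
```

>>> arm_command([
  {"x": 0},
  {"x": 0},
])

```text
schema error: expected keys x, y, z, wx, wy, wz
```

Run:
```python
from h import *
c=grab("side","s1");t=grab("top","t1")
a=cv2.resize(c["pixels"][80:270,200:400],None,fx=2,fy=2);b=cv2.resize(t["pixels"][60:250,220:420],None,fx=2,fy=2)
cv2.imwrite("pics/both1.png",cv2.cvtColor(np.hstack([a,b]),cv2.COLOR_RGB2BGR))
T,o=cur();print(T.round(3))
Rm=tool(53,25);g=np.array([.4519,-.2094,.031]);print(rows(T,mk(Rm,g-.071*Rm[:,2]),1))
```

```text
[[ 0.544  0.8    0.251  0.434]
 [ 0.724 -0.6    0.341 -0.232]
 [ 0.424 -0.004 -0.906  0.094]
 [ 0.     0.     0.     1.   ]]
{'x': np.float64(-0.58), 'y': np.float64(0.34), 'z': np.float64(-2.16), 'wx': np.float64(-0.26), 'wy': np.float64(-0.07), 'wz': np.float64(0.06)}
```

View pics/both1.png

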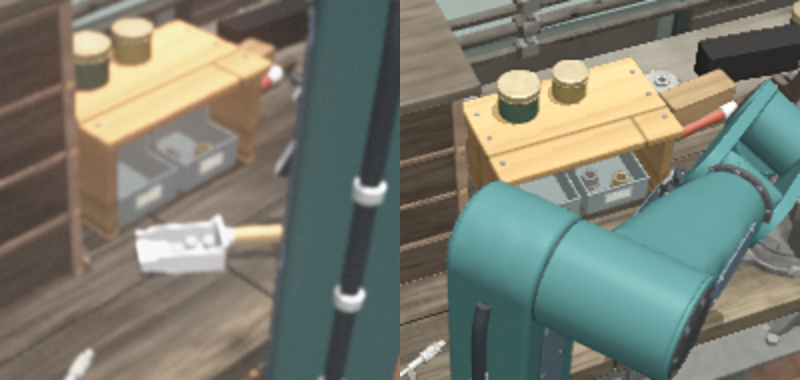

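The side half shows the scoop unmoved. In the top half the shelf's front top edge runs from (489,180) to (683,130), and the bushes are in the right bin. I'm going down to grasp.

>>> arm_command([
  {"x": -0.6,"y": 0.3,"z": 10,"wx": -0.26,"wy": 0,"wz": 0},
  {"x": 0,"y": 0,"z": 10,"wx": 0,"wy": 0,"wz": 0},
  {"x": 0,"y": 0,"z": 10,"wx": 0,"wy": 0,"wz": 0},
  {"x": 0,"y": 0,"z": 10,"wx": 0,"wy": 0,"wz": 0},
  {"x": 0,"y": 0,"z": 10,"wx": 0,"wy": 0,"wz": 0},
  {"x": 0,"y": 0,"z": 10,"wx": 0,"wy": 0,"wz": 0},
  {"x": 0,"y": 0,"z": 10,"wx": 0,"wy": 0,"wz": 0},
  {"x": 0,"y": 0,"z": 9,"wx": 0,"wy": 0,"wz": 0},
  {"x": 0,"y": 0,"z": 9,"wx": 0,"wy": 0,"wz": 0},
  {"x": 0,"y": 0,"z": 0,"wx": 0,"wy": 0,"wz": 0},
])

```text
clock: 1.87
tool_pos: [0.4569, -0.2058, 0.0138]
tool_rot: [0.874, 0.435, 0.194, -0.095]
contact_force: [-0.5, 0.8, -0.5]
grip_width: 0.999
grip_force: 0.0
```

Run:
```python
from h import *
T,o=cur();print(T.round(3),o["contact_force"])
t=pickle.load(open("t1.pkl","rb"))
for p in((264.5,150),(361.5,125),(335,90),(251,112.5)):print(onz(t,*p,.173))
```

```text
[[ 0.546  0.797  0.256  0.457]
 [ 0.724 -0.603  0.335 -0.206]
 [ 0.422  0.002 -0.907  0.014]
 [ 0.     0.     0.     1.   ]] [-0.45826042  0.76329689 -0.48160063]
[ 0.6146 -0.0494  0.173 ]
[ 0.6059 -0.3845  0.173 ]
[ 0.7959 -0.3784  0.173 ]
[ 0.7932 -0.0661  0.173 ]
```

>>> arm_command([
  {"x": 0,"y": 0,"z": 0,"wx": 0,"wy": 0,"wz": 0},
  {"x": 0,"y": 0,"z": 0,"wx": 0,"wy": 0,"wz": 0},
  {"x": 0,"y": 0,"z": 0,"wx": 0,"wy": 0,"wz": 0},
  {"x": 0,"y": 0,"z": 0,"wx": 0,"wy": 0,"wz": 0},
  {"x": 0,"y": 0,"z": 0,"wx": 0,"wy": 0,"wz": 0},
  {"x": 0,"y": 0,"z": 0,"wx": 0,"wy": 0,"wz": 0},
], gripper=28)

```text
clock: 2.37
tool_pos: [0.4578, -0.2077, 0.0162]
tool_rot: [0.874, 0.435, 0.195, -0.093]
contact_force: [0.6, 0.8, 0.0]
grip_width: 0.612
grip_force: 0.0
```

>>> arm_command([
  {"x": 0,"y": 0,"z": 0,"wx": 0,"wy": 0,"wz": 0},
  {"x": 0,"y": 0,"z": 0,"wx": 0,"wy": 0,"wz": 0},
  {"x": 0,"y": 0,"z": 0,"wx": 0,"wy": 0,"wz": 0},
  {"x": 0,"y": 0,"z": 0,"wx": 0,"wy": 0,"wz": 0},
  {"x": 0,"y": 0,"z": 0,"wx": 0,"wy": 0,"wz": 0},
  {"x": 0,"y": 0,"z": 0,"wx": 0,"wy": 0,"wz": 0},
  {"x": 0,"y": 0,"z": 0,"wx": 0,"wy": 0,"wz": 0},
  {"x": 0,"y": 0,"z": 0,"wx": 0,"wy": 0,"wz": 0},
], gripper=0, force=60)

```text
clock: 3.03
tool_pos: [0.4576, -0.2073, 0.0159]
tool_rot: [0.874, 0.435, 0.194, -0.093]
contact_force: [0.4, 1.0, -0.6]
grip_width: 0.183
grip_force: 59.9
```

Run:
```python
from h import *
T,o=cur();print(T.round(4),o["contact_force"],o["grip_width"]*94,o["grip_force"])
# lift: 5 deg nose-up first about grip, and straight up 40mm in tool axes per row
T1=T.copy();T1[2,3]+=.04
print(rows(T,T1,8))
```

```text
[[ 0.546   0.7968  0.2587  0.4576]
 [ 0.7241 -0.6042  0.3325 -0.2073]
 [ 0.4213  0.0058 -0.9069  0.0159]
 [ 0.      0.      0.      1.    ]] [ 0.35570622  0.98243571 -0.6043557 ] 17.210693143463402 59.93061661720276
{'x': np.float64(2.11), 'y': np.float64(0.03), 'z': np.float64(-4.53), 'wx': np.float64(-0.0), 'wy': np.float64(-0.0), 'wz': np.float64(-0.0)}
```

>>> arm_command([
  {"x": 1,"y": 0,"z": -2.5,"wx": 0,"wy": 0,"wz": 0},
  {"x": 2.1,"y": 0,"z": -4.5,"wx": 0,"wy": 0.5,"wz": 0},
  {"x": 2.1,"y": 0,"z": -4.5,"wx": 0,"wy": 0.5,"wz": 0},
  {"x": 2.1,"y": 0,"z": -4.5,"wx": 0,"wy": 0.5,"wz": 0},
  {"x": 2.1,"y": 0,"z": -4.5,"wx": 0,"wy": 0.5,"wz": 0},
  {"x": 2.1,"y": 0,"z": -4.5,"wx": 0,"wy": 0.5,"wz": 0},
  {"x": 2.1,"y": 0,"z": -4.5,"wx": 0,"wy": 0.5,"wz": 0},
  {"x": 1,"y": 0,"z": -2.5,"wx": 0,"wy": 0.5,"wz": 0},
  {"x": 0,"y": 0,"z": 0,"wx": 0,"wy": 0,"wz": 0},
])

```text
clock: 3.78
tool_pos: [0.457, -0.2088, 0.0517]
tool_rot: [0.868, 0.432, 0.221, -0.106]
contact_force: [0.3, -0.1, -2.7]
grip_width: 0.188
grip_force: 59.9
```

Run:
```python
from h import *
c=grab("side","s2")
crop(c,225,140,345,224,6,"s2.png")
T,o=cur();print(T.round(4),o["contact_force"],o["moment"],o["grip_width"]*94,o["grip_force"])
```

```text
[[ 0.5294  0.7965  0.2922  0.4569]
 [ 0.7025 -0.6046  0.3755 -0.2085]
 [ 0.4757  0.0065 -0.8796  0.0513]
 [ 0.      0.      0.      1.    ]] [ 0.03963566  0.52806172 -3.12531294] [-0.60337339  0.44227774 -0.0118437 ] 17.98354808751402 59.924633502960205
```

View pics/s2.png

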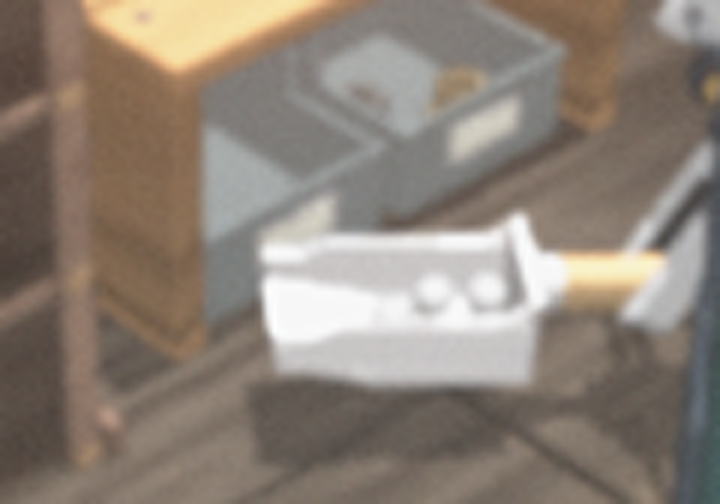

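The scoop is lifted. Its back wall's far corner is at crop (518,213), the near bottom back corner at (532,382) and the far lip at (263,245). Balls show at (435,292) and (488,290), and another faintly near (390,308). I'll fit the scoop's pose in the hand.

```bash
cat >> h.py <<'E'
def scoopT(q): # x,y,z,yaw,pitch(nose-up +) deg
    return mk(R.from_euler("ZY",[q[3],-q[4]],degrees=True).as_matrix(),q[:3])
def fit(c,pts,q0,yaw):
    from scipy.optimize import least_squares
    P=np.array([p for _,p in pts])/1000;uv=np.array([u for u,_ in pts])
    def f(q):
        S=scoopT(q);return np.r_[np.concatenate([proj(c,S[:3,:3]@p+S[:3,3])-u for p,u in zip(P,uv)]),(q[3]-yaw)*2]
    r=least_squares(f,q0,x_scale=[.01,.01,.01,1,1],diff_step=1e-2,loss="soft_l1");return r.x,f(r.x)
E
python3 - <<'E'
from h import *
c=pickle.load(open("s2.pkl","rb"));T,o=cur()
o6=lambda u,v:(225+u/6,140+v/6)
pts=[(o6(518,213),(-56,-31,44)),(o6(532,382),(-56,31,0)),(o6(540,306),(-56,31,44)),(o6(263,244),(56,-31,26)),(o6(268,312),(56,31,26)),(o6(365,383),(10,31,0)),(o6(575,255),(-60,-9,42)),(o6(640,255),(-90,-9,42))][:7]
q,e=fit(c,pts,[.52,-.12,.04,52.8,4],52.8);print(q,e.round(1))
S=scoopT(q);g=np.r_[T[:3,:3]@[0,0,-.019]+T[:3,3],1];print("gp in scoop",(np.linalg.inv(S)@g).round(4), "tool lean",np.degrees(np.arctan2(T[2,0],-T[2,2])))
E
```

```text
[ 0.50874408 -0.10730354  0.05883496 52.77269343  7.22928596] [ 0.2  1.  -1.6  0.4  0.3 -0.3 -0.1 -1.1  1.   2.   1.2 -0.9 -6.6 -0.4
 -0.1]
gp in scoop [-0.1189 -0.0198  0.0243  1.    ] tool lean 28.406891163140127
```

```bash
cat >> h.py <<'E'
def fitg(c,T,pts,q0=(-.112,.031,3)): # a,dz,pitch with y=0, yaw from tool
    from scipy.optimize import least_squares
    yaw=np.degrees(np.arctan2(-T[0,1],T[1,1]))+180 if 0 else np.degrees(np.arctan2(T[0,1],-T[1,1]))
    g=T[:3,:3]@[0,0,-.019]+T[:3,3];P=np.array([p for _,p in pts])/1000;uv=np.array([u for u,_ in pts])
    def S(q):
        Rm=R.from_euler("ZY",[90-yaw if 0 else np.degrees(np.arctan2(-(-T[0,1]),-T[1,1])) if 0 else np.degrees(np.arctan2(T[0,1],-T[1,1])),-q[2]],degrees=True).as_matrix()
        return mk(Rm,g-Rm@np.array([q[0],0,q[1]]))
    f=lambda q:np.concatenate([proj(c,S(q)[:3,:3]@p+S(q)[:3,3])-u for p,u in zip(P,uv)])
    r=least_squares(f,q0,x_scale=[.01,.01,1],diff_step=1e-2,loss="soft_l1");return r.x,f(r.x),S(r.x)
E
python3 - <<'E'
import re
s=open("h.py").read()
i=s.index("def fitg")
s=s[:i]+'''def fitg(c,T,pts,q0=(-.112,.031,3)): # grip x, grip z, nose-up pitch; y=0, yaw from the tool's y axis
    from scipy.optimize import least_squares
    yaw=np.degrees(np.arctan2(T[0,1],-T[1,1]));g=T[:3,:3]@[0,0,-.019]+T[:3,3]
    P=np.array([p for _,p in pts])/1000;uv=np.array([u for u,_ in pts])
    def S(q):
        Rm=R.from_euler("ZY",[yaw,-q[2]],degrees=True).as_matrix();return mk(Rm,g-Rm@np.array([q[0],0,q[1]]))
    f=lambda q:np.concatenate([proj(c,S(q)[:3,:3]@p+S(q)[:3,3])-u for p,u in zip(P,uv)])
    r=least_squares(f,q0,x_scale=[.01,.01,1],diff_step=1e-2,loss="soft_l1");return r.x,f(r.x),S(r.x)
'''
open("h.py","w").write(s)
from h import *
c=pickle.load(open("s2.pkl","rb"));T,o=cur()
o6=lambda u,v:(225+u/6,140+v/6)
pts=[(o6(518,213),(-56,-31,44)),(o6(532,382),(-56,31,0)),(o6(540,306),(-56,31,44)),(o6(263,244),(56,-31,26)),(o6(268,312),(56,31,26)),(o6(365,383),(10,31,0))]
q,e,S=fitg(c,T,pts);print(q,e.round(1));print("handle top", (proj(c,S[:3,:3]@[-.09,-.009,.042]+S[:3,3])-[225,140])*6)
E
```

```text
[-0.11524483  0.03185433  3.23174898] [-0.7  0.3 -1.4 -0.8 -0.7 -1.3 -0.   0.5  1.1  3.3  1.7 -0.7]
handle top [596.4 247.2]
```

```bash
cat >> h.py <<'E'
GP=np.array([-.115,0,.031]);LIP=np.array([.056,0,.0145])
def at(yaw,pitch,lip):
    Rs=R.from_euler("ZY",[yaw,-pitch],degrees=True).as_matrix();Rt=tool(yaw,25+pitch)
    return mk(Rt,np.array(lip)-Rs@(LIP-GP)+.019*Rt[:,2])
def lipof(T):
    yaw=np.degrees(np.arctan2(T[0,1],-T[1,1]));p=np.degrees(np.arctan2(T[2,0],-T[2,2]))-25
    Rs=R.from_euler("ZY",[yaw,-p],degrees=True).as_matrix();return np.r_[T[:3,3]-.019*T[:3,2]+Rs@(LIP-GP),yaw,p].round(4)
E
python3 - <<'E'
from h import *
T,o=cur();print(lipof(T))
A=at(0,5,(.55,-.156,.10));print(rows(T,A,20))
X=np.real(logm(np.linalg.inv(T)@A))
for k in(.25,.5,.75,1):print(lipof(T@expm(X*k)))
E
```

```text
[ 0.5551 -0.0789  0.0617 52.7978  3.4069]
{'x': np.float64(-0.83), 'y': np.float64(-4.06), 'z': np.float64(-2.42), 'wx': np.float64(-1.27), 'wy': np.float64(0.07), 'wz': np.float64(2.31)}
[ 0.5607 -0.098   0.0714 39.5976  3.827 ]
[ 0.5617 -0.118   0.081  26.3974  4.2471]
[ 0.5581 -0.1376  0.0906 13.198   4.6451]
[ 0.55  -0.156  0.1    0.     5.   ]
```

>>> arm_command([
  {"x": -0.4,"y": -2,"z": -1.2,"wx": -0.63,"wy": 0.03,"wz": 1.15},
  {"x": -0.83,"y": -4.06,"z": -2.42,"wx": -1.27,"wy": 0.07,"wz": 2.31},
  {"x": -0.83,"y": -4.06,"z": -2.42,"wx": -1.27,"wy": 0.07,"wz": 2.31},
  {"x": -0.83,"y": -4.06,"z": -2.42,"wx": -1.27,"wy": 0.07,"wz": 2.31},
  {"x": -0.83,"y": -4.06,"z": -2.42,"wx": -1.27,"wy": 0.07,"wz": 2.31},
  {"x": -0.83,"y": -4.06,"z": -2.42,"wx": -1.27,"wy": 0.07,"wz": 2.31},
  {"x": -0.83,"y": -4.06,"z": -2.42,"wx": -1.27,"wy": 0.07,"wz": 2.31},
  {"x": -0.83,"y": -4.06,"z": -2.42,"wx": -1.27,"wy": 0.07,"wz": 2.31},
  {"x": -0.83,"y": -4.06,"z": -2.42,"wx": -1.27,"wy": 0.07,"wz": 2.31},
  {"x": -0.83,"y": -4.06,"z": -2.42,"wx": -1.27,"wy": 0.07,"wz": 2.31},
])

```text
clock: 4.67
tool_pos: [0.4173, -0.1904, 0.0667]
tool_rot: [0.94, 0.232, 0.245, -0.058]
contact_force: [0.1, 0.3, -3.7]
grip_width: 0.189
grip_force: 59.9
```

>>> arm_command([
  {"x": -0.83,"y": -4.06,"z": -2.42,"wx": -1.27,"wy": 0.07,"wz": 2.31},
  {"x": -0.83,"y": -4.06,"z": -2.42,"wx": -1.27,"wy": 0.07,"wz": 2.31},
  {"x": -0.83,"y": -4.06,"z": -2.42,"wx": -1.27,"wy": 0.07,"wz": 2.31},
  {"x": -0.83,"y": -4.06,"z": -2.42,"wx": -1.27,"wy": 0.07,"wz": 2.31},
  {"x": -0.83,"y": -4.06,"z": -2.42,"wx": -1.27,"wy": 0.07,"wz": 2.31},
  {"x": -0.83,"y": -4.06,"z": -2.42,"wx": -1.27,"wy": 0.07,"wz": 2.31},
  {"x": -0.83,"y": -4.06,"z": -2.42,"wx": -1.27,"wy": 0.07,"wz": 2.31},
  {"x": -0.83,"y": -4.06,"z": -2.42,"wx": -1.27,"wy": 0.07,"wz": 2.31},
  {"x": -0.83,"y": -4.06,"z": -2.42,"wx": -1.27,"wy": 0.07,"wz": 2.31},
  {"x": -0.83,"y": -4.06,"z": -2.42,"wx": -1.27,"wy": 0.07,"wz": 2.31},
])

```text
clock: 5.5
tool_pos: [0.3877, -0.1564, 0.083]
tool_rot: [0.966, 0.01, 0.258, -0.005]
contact_force: [-0.2, -0.5, -3.0]
grip_width: 0.19
grip_force: 59.9
```

>>> arm_command([
  {"x": -0.4,"y": -2,"z": -1.2,"wx": -0.63,"wy": 0.03,"wz": 1.15},
  {"x": 0,"y": 0,"z": 0,"wx": 0,"wy": 0,"wz": 0},
  {"x": 0,"y": 0,"z": 0,"wx": 0,"wy": 0,"wz": 0},
])

```text
clock: 5.75
tool_pos: [0.3873, -0.1547, 0.0842]
tool_rot: [0.966, 0.001, 0.259, -0.002]
contact_force: [-0.1, 0.6, -3.3]
grip_width: 0.188
grip_force: 59.9
```

Run:
```python
from h import *
c=grab("side","s3");t=grab("top","t3")
a=cv2.resize(c["pixels"][100:250,200:340],None,fx=4,fy=4);b=cv2.resize(t["pixels"][80:230,240:300],None,fx=4,fy=4)
cv2.imwrite("pics/s3.png",cv2.cvtColor(np.hstack([a,b]),cv2.COLOR_RGB2BGR))
T,o=cur();print(lipof(T),T[2,1],o["contact_force"],o["grip_width"]*94)
A=at(0,4,(.635,-.156,.092));print(rows(T,A,10))
print((proj(c,lipof(T)[:3])-[200,100])*4, [(proj(c,p)-[200,100])*4 for p in((.623,-.1,.052),(.623,-.215,.052))])
```

```text
[ 0.5498 -0.1551  0.0993  0.1447  5.0037] -0.002383968828799391 [ 1.00140261  0.52796814 -3.08345774] 17.460010300597805
{'x': np.float64(7.17), 'y': np.float64(0.07), 'z': np.float64(4.58), 'wx': np.float64(-0.02), 'wy': np.float64(-0.1), 'wz': np.float64(0.01)}
[368.4 278. ] [array([235.6, 319.2]), array([354.8, 257.2])]
```

View pics/s3.png

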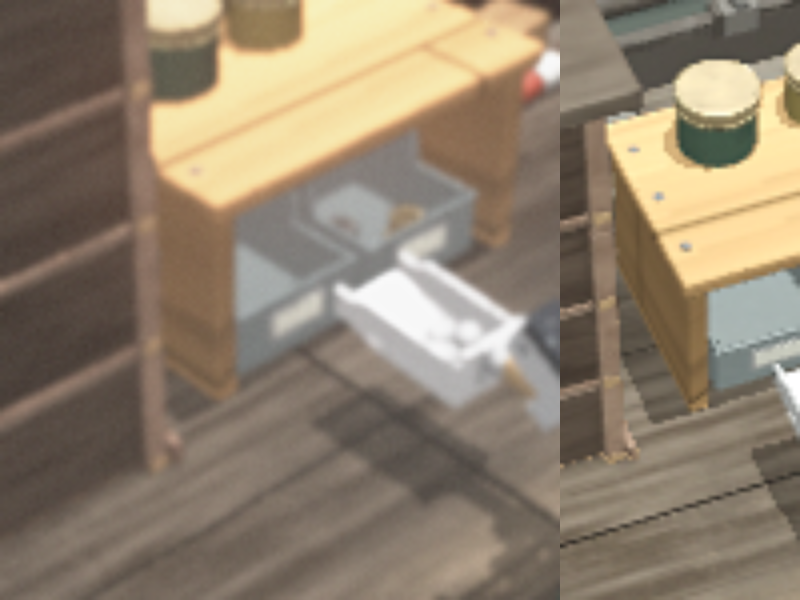

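The scoop is in front of the empty bin, with its lip at about (340,288)–(405,255) and its balls still in the pan. The bin rim is where I predicted. I'm inserting the lip.

>>> arm_command([
  {"x": 7.2,"y": 0.1,"z": 4.6,"wx": -0.02,"wy": -0.1,"wz": 0},
  {"x": 7.2,"y": 0.1,"z": 4.6,"wx": -0.02,"wy": -0.1,"wz": 0},
  {"x": 7.2,"y": 0.1,"z": 4.6,"wx": -0.02,"wy": -0.1,"wz": 0},
  {"x": 7.2,"y": 0.1,"z": 4.6,"wx": -0.02,"wy": -0.1,"wz": 0},
  {"x": 7.2,"y": 0.1,"z": 4.6,"wx": -0.02,"wy": -0.1,"wz": 0},
  {"x": 7.2,"y": 0.1,"z": 4.6,"wx": -0.02,"wy": -0.1,"wz": 0},
  {"x": 7.2,"y": 0.1,"z": 4.6,"wx": -0.02,"wy": -0.1,"wz": 0},
  {"x": 7.2,"y": 0.1,"z": 4.6,"wx": -0.02,"wy": -0.1,"wz": 0},
  {"x": 7.2,"y": 0.1,"z": 4.6,"wx": -0.02,"wy": -0.1,"wz": 0},
  {"x": 7.2,"y": 0.1,"z": 4.6,"wx": -0.02,"wy": -0.1,"wz": 0},
])

```text
clock: 6.68
tool_pos: [0.474, -0.1564, 0.0802]
tool_rot: [0.968, 0.001, 0.251, 0.001]
contact_force: [0.1, -0.0, -2.7]
grip_width: 0.187
grip_force: 59.9
```

Run:
```python
from h import *
T,o=cur();print(lipof(T),o["contact_force"])
A=at(0,-18,(.643,-.156,.080));B=at(0,-39,(.648,-.156,.074))
print(rows(T,A,10));print(rows(A,B,10))
X=np.real(logm(np.linalg.inv(T)@A));print(lipof(T@expm(X*.5)))
X=np.real(logm(np.linalg.inv(A)@B));print(lipof(A@expm(X*.5)))
```

```text
[ 0.6365 -0.1563  0.0923  0.0429  4.019 ] [ 9.95837370e-02 -2.44875823e-03 -2.71216429e+00]
{'x': np.float64(2.94), 'y': np.float64(-0.04), 'z': np.float64(-4.25), 'wx': np.float64(0.01), 'wy': np.float64(-2.2), 'wz': np.float64(0.01)}
{'x': np.float64(3.13), 'y': np.float64(0.0), 'z': np.float64(-4.8), 'wx': np.float64(0.0), 'wy': np.float64(-2.1), 'wz': np.float64(0.0)}
[ 0.6403 -0.1561  0.0865  0.0252 -6.9905]
[  0.6458  -0.156    0.0772   0.     -28.5   ]
```

>>> arm_command([
  {"x": 2.9,"y": 0,"z": -4.2,"wx": 0,"wy": -2.2,"wz": 0},
  {"x": 2.9,"y": 0,"z": -4.2,"wx": 0,"wy": -2.2,"wz": 0},
  {"x": 2.9,"y": 0,"z": -4.2,"wx": 0,"wy": -2.2,"wz": 0},
  {"x": 2.9,"y": 0,"z": -4.2,"wx": 0,"wy": -2.2,"wz": 0},
  {"x": 2.9,"y": 0,"z": -4.2,"wx": 0,"wy": -2.2,"wz": 0},
  {"x": 2.9,"y": 0,"z": -4.2,"wx": 0,"wy": -2.2,"wz": 0},
  {"x": 2.9,"y": 0,"z": -4.2,"wx": 0,"wy": -2.2,"wz": 0},
  {"x": 2.9,"y": 0,"z": -4.2,"wx": 0,"wy": -2.2,"wz": 0},
  {"x": 2.9,"y": 0,"z": -4.2,"wx": 0,"wy": -2.2,"wz": 0},
  {"x": 2.9,"y": 0,"z": -4.2,"wx": 0,"wy": -2.2,"wz": 0},
])

```text
clock: 7.52
tool_pos: [0.4876, -0.1563, 0.1295]
tool_rot: [0.998, 0.0, 0.061, 0.001]
contact_force: [0.3, -0.3, -2.4]
grip_width: 0.186
grip_force: 59.9
```

Run:
```python
from h import *
T,o=cur();print(lipof(T),o["contact_force"])
B=at(0,-39,(.648,-.156,.074));print(rows(T,B,10))
```

```text
[  0.6428  -0.1562   0.0797   0.0207 -18.0197] [ 0.33936283 -0.27681984 -2.40268654]
{'x': np.float64(3.14), 'y': np.float64(-0.03), 'z': np.float64(-4.82), 'wx': np.float64(0.01), 'wy': np.float64(-2.1), 'wz': np.float64(0.0)}
```

>>> arm_command([
  {"x": 3.1,"y": 0,"z": -4.8,"wx": 0,"wy": -2.1,"wz": 0},
  {"x": 3.1,"y": 0,"z": -4.8,"wx": 0,"wy": -2.1,"wz": 0},
  {"x": 3.1,"y": 0,"z": -4.8,"wx": 0,"wy": -2.1,"wz": 0},
  {"x": 3.1,"y": 0,"z": -4.8,"wx": 0,"wy": -2.1,"wz": 0},
  {"x": 3.1,"y": 0,"z": -4.8,"wx": 0,"wy": -2.1,"wz": 0},
  {"x": 3.1,"y": 0,"z": -4.8,"wx": 0,"wy": -2.1,"wz": 0},
  {"x": 3.1,"y": 0,"z": -4.8,"wx": 0,"wy": -2.1,"wz": 0},
  {"x": 3.1,"y": 0,"z": -4.8,"wx": 0,"wy": -2.1,"wz": 0},
  {"x": 3.1,"y": 0,"z": -4.8,"wx": 0,"wy": -2.1,"wz": 0},
  {"x": 3.1,"y": 0,"z": -4.8,"wx": 0,"wy": -2.1,"wz": 0},
])

```text
clock: 8.35
tool_pos: [0.5215, -0.1562, 0.176]
tool_rot: [0.993, 0.0, -0.121, 0.001]
contact_force: [0.0, 0.1, -1.2]
grip_width: 0.186
grip_force: 59.9
```

>>> arm_command([
  {"x": 0,"y": 0,"z": 0,"wx": 0,"wy": 0,"wz": 0},
  {"x": 0,"y": 0,"z": 0,"wx": 0,"wy": 0,"wz": 0},
  {"x": 0,"y": 0,"z": 0,"wx": 0,"wy": 0,"wz": 0},
  {"x": 0,"y": 0,"z": 0,"wx": 0,"wy": 0,"wz": 0},
  {"x": 0,"y": 0,"z": 0,"wx": 0,"wy": 0,"wz": 0},
  {"x": 0,"y": 0,"z": 0,"wx": 0,"wy": 0,"wz": 0},
  {"x": 0,"y": 0,"z": 0,"wx": 0,"wy": 0,"wz": 0},
  {"x": 0,"y": 0,"z": 0,"wx": 0,"wy": 0,"wz": 0},
  {"x": 0,"y": 0,"z": 0,"wx": 0,"wy": 0,"wz": 0},
  {"x": 0,"y": 0,"z": 0,"wx": 0,"wy": 0,"wz": 0},
])

```text
clock: 9.18
tool_pos: [0.5194, -0.1565, 0.1757]
tool_rot: [0.993, 0.0, -0.121, 0.001]
contact_force: [0.1, -0.0, -1.2]
grip_width: 0.186
grip_force: 59.9
```

Run:
```python
from h import *
c=grab("side","s4");crop(c,225,90,345,200,6,"s4.png")
T,o=cur();print(lipof(T),o["contact_force"],o["moment"],o["grip_width"])
```

```text
[ 6.46500e-01 -1.56300e-01  7.37000e-02  2.58000e-02 -3.89587e+01] [ 0.48735645  0.62331341 -1.16505777] [-0.01392756 -0.07476645 -0.0346346 ] 0.187084576148977
```

View pics/s4.png

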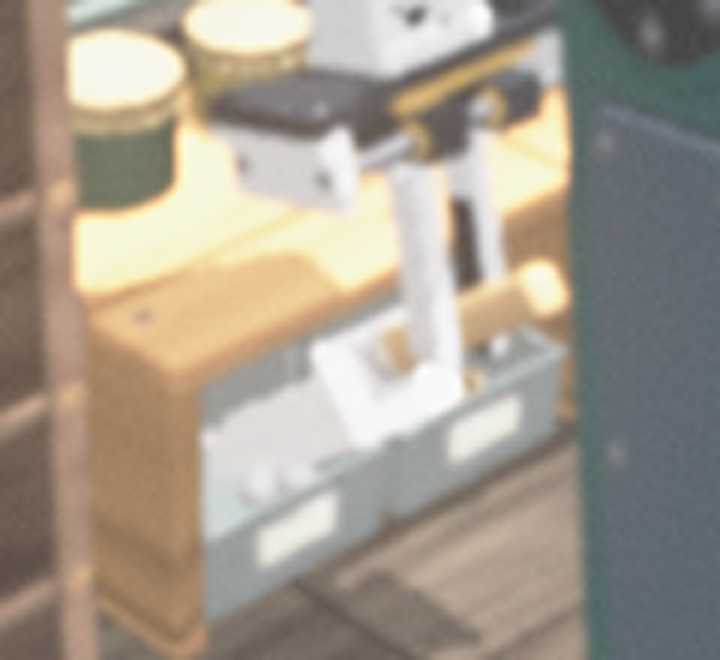

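The picture shows the scoop tipped under the shelf without touching it. Two balls are visible in the empty bin at about (262,480) and (300,472), and the bushes are still in the other bin. The wrist load fell by about 1.6 N or more, which matches all five balls leaving. Now I'll back out.

Run:
```python
from h import *
d=pickle.load(open("d0.pkl","rb"));s=d["side"]
print("edge",[onz(s,*p,0) for p in((225,340),(335,245),(210,350))])
T,o=cur()
A=at(0,-18,(.640,-.156,.082));B=at(0,3,(.632,-.156,.094));C=at(0,3,(.545,-.156,.094))
print(rows(T,A,6));print(rows(A,B,6));print(rows(B,C,6))
for P,Q in((T,A),(A,B)):
    X=np.real(logm(np.linalg.inv(P)@Q));print(lipof(P@expm(X*.5)))
```

```text
edge [array([0.307, 0.266, 0.   ]), array([ 0.3427, -0.1071,  0.    ]), array([0.3085, 0.3025, 0.    ])]
{'x': np.float64(-5.1), 'y': np.float64(-0.08), 'z': np.float64(7.86), 'wx': np.float64(0.01), 'wy': np.float64(3.49), 'wz': np.float64(0.0)}
{'x': np.float64(-4.63), 'y': np.float64(0.0), 'z': np.float64(6.86), 'wx': np.float64(0.0), 'wy': np.float64(3.5), 'wz': np.float64(0.0)}
{'x': np.float64(-12.8), 'y': np.float64(0.0), 'z': np.float64(-6.81), 'wx': np.float64(0.0), 'wy': np.float64(-0.0), 'wz': np.float64(0.0)}
[ 6.43700e-01 -1.56200e-01  7.82000e-02  8.90000e-03 -2.84794e+01]
[ 0.6366 -0.156   0.0884  0.     -7.5   ]
```

>>> arm_command([
  {"x": -5.1,"y": 0,"z": 7.9,"wx": 0,"wy": 3.5,"wz": 0},
  {"x": -5.1,"y": 0,"z": 7.9,"wx": 0,"wy": 3.5,"wz": 0},
  {"x": -5.1,"y": 0,"z": 7.9,"wx": 0,"wy": 3.5,"wz": 0},
  {"x": -5.1,"y": 0,"z": 7.9,"wx": 0,"wy": 3.5,"wz": 0},
  {"x": -5.1,"y": 0,"z": 7.9,"wx": 0,"wy": 3.5,"wz": 0},
  {"x": -5.1,"y": 0,"z": 7.9,"wx": 0,"wy": 3.5,"wz": 0},
])

```text
clock: 9.73
tool_pos: [0.4845, -0.1565, 0.1315]
tool_rot: [0.998, 0.0, 0.063, 0.001]
contact_force: [-0.4, -1.0, -1.9]
grip_width: 0.191
grip_force: 59.9
```

>>> arm_command([
  {"x": -4.6,"y": 0,"z": 6.9,"wx": 0,"wy": 3.5,"wz": 0},
  {"x": -4.6,"y": 0,"z": 6.9,"wx": 0,"wy": 3.5,"wz": 0},
  {"x": -4.6,"y": 0,"z": 6.9,"wx": 0,"wy": 3.5,"wz": 0},
  {"x": -4.6,"y": 0,"z": 6.9,"wx": 0,"wy": 3.5,"wz": 0},
  {"x": -4.6,"y": 0,"z": 6.9,"wx": 0,"wy": 3.5,"wz": 0},
  {"x": -4.6,"y": 0,"z": 6.9,"wx": 0,"wy": 3.5,"wz": 0},
])

```text
clock: 10.23
tool_pos: [0.4692, -0.1565, 0.0843]
tool_rot: [0.97, 0.001, 0.244, 0.001]
contact_force: [0.4, 0.4, -1.4]
grip_width: 0.189
grip_force: 59.9
```

>>> arm_command([
  {"x": -12.8,"y": 0,"z": -6.8,"wx": 0,"wy": 0,"wz": 0},
  {"x": -12.8,"y": 0,"z": -6.8,"wx": 0,"wy": 0,"wz": 0},
  {"x": -12.8,"y": 0,"z": -6.8,"wx": 0,"wy": 0,"wz": 0},
  {"x": -12.8,"y": 0,"z": -6.8,"wx": 0,"wy": 0,"wz": 0},
  {"x": -12.8,"y": 0,"z": -6.8,"wx": 0,"wy": 0,"wz": 0},
  {"x": -12.8,"y": 0,"z": -6.8,"wx": 0,"wy": 0,"wz": 0},
  {"x": 0,"y": 0,"z": 0,"wx": 0,"wy": 0,"wz": 0},
])

```text
clock: 10.82
tool_pos: [0.3808, -0.1566, 0.0837]
tool_rot: [0.97, -0.0, 0.242, 0.001]
contact_force: [-0.1, -0.3, -0.8]
grip_width: 0.184
grip_force: 59.9
```

Run:
```python
from h import *
c=grab("side","s5");a=cv2.resize(c["pixels"][90:240,230:340],None,fx=4,fy=4)
t=grab("top","t5");b=cv2.resize(t["pixels"][110:210,255:315],None,fx=6,fy=6)
cv2.imwrite("pics/s5.png",cv2.cvtColor(np.hstack([a,b]),cv2.COLOR_RGB2BGR))
T,o=cur();print(lipof(T),o["contact_force"],o["grip_width"])
D=at(51,0.3,(.545,-.085,.035));print(rows(T,D,16))
X=np.real(logm(np.linalg.inv(T)@D));print(lipof(T@expm(X*.5)))
```

```text
[ 0.5453 -0.1571  0.094  -0.0431  3.0759] [-0.82334643 -0.66498583 -1.72858189] 0.18635508646678597
{'x': np.float64(0.43), 'y': np.float64(4.77), 'z': np.float64(3.82), 'wx': np.float64(1.44), 'wy': np.float64(-0.16), 'wz': np.float64(-2.85)}
[ 0.5536 -0.1208  0.0647 25.4793  1.6722]
```

View pics/s5.png

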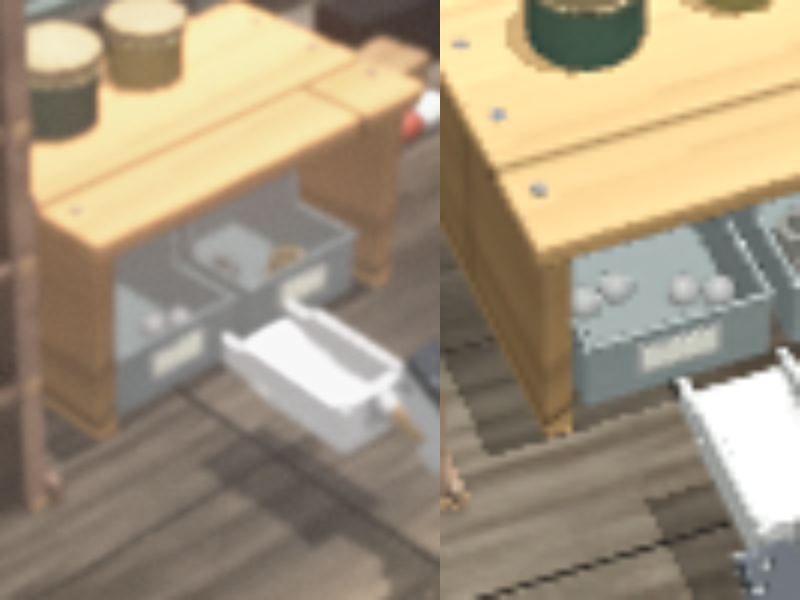

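The scoop is empty. The top half shows four balls in the bin at (587,300), (615,287), (685,290) and (718,290), with the fifth hidden by the wall or shelf, and the bushes undisturbed. I'm swinging round to the open bench.

>>> arm_command([
  {"x": 0.4,"y": 4.8,"z": 3.8,"wx": 1.44,"wy": -0.16,"wz": -2.85},
  {"x": 0.4,"y": 4.8,"z": 3.8,"wx": 1.44,"wy": -0.16,"wz": -2.85},
  {"x": 0.4,"y": 4.8,"z": 3.8,"wx": 1.44,"wy": -0.16,"wz": -2.85},
  {"x": 0.4,"y": 4.8,"z": 3.8,"wx": 1.44,"wy": -0.16,"wz": -2.85},
  {"x": 0.4,"y": 4.8,"z": 3.8,"wx": 1.44,"wy": -0.16,"wz": -2.85},
  {"x": 0.4,"y": 4.8,"z": 3.8,"wx": 1.44,"wy": -0.16,"wz": -2.85},
  {"x": 0.4,"y": 4.8,"z": 3.8,"wx": 1.44,"wy": -0.16,"wz": -2.85},
  {"x": 0.4,"y": 4.8,"z": 3.8,"wx": 1.44,"wy": -0.16,"wz": -2.85},
])

```text
clock: 11.58
tool_pos: [0.4074, -0.1914, 0.0586]
tool_rot: [0.949, 0.218, 0.225, -0.048]
contact_force: [-0.1, -0.5, -0.8]
grip_width: 0.186
grip_force: 59.9
```

>>> arm_command([
  {"x": 0.4,"y": 4.8,"z": 3.8,"wx": 1.44,"wy": -0.16,"wz": -2.85},
  {"x": 0.4,"y": 4.8,"z": 3.8,"wx": 1.44,"wy": -0.16,"wz": -2.85},
  {"x": 0.4,"y": 4.8,"z": 3.8,"wx": 1.44,"wy": -0.16,"wz": -2.85},
  {"x": 0.4,"y": 4.8,"z": 3.8,"wx": 1.44,"wy": -0.16,"wz": -2.85},
  {"x": 0.4,"y": 4.8,"z": 3.8,"wx": 1.44,"wy": -0.16,"wz": -2.85},
  {"x": 0.4,"y": 4.8,"z": 3.8,"wx": 1.44,"wy": -0.16,"wz": -2.85},
  {"x": 0.4,"y": 4.8,"z": 3.8,"wx": 1.44,"wy": -0.16,"wz": -2.85},
  {"x": 0.4,"y": 4.8,"z": 3.8,"wx": 1.44,"wy": -0.16,"wz": -2.85},
  {"x": 0,"y": 0,"z": 0,"wx": 0,"wy": 0,"wz": 0},
])

```text
clock: 12.33
tool_pos: [0.4441, -0.2127, 0.0323]
tool_rot: [0.88, 0.422, 0.197, -0.095]
contact_force: [0.5, -0.6, -1.3]
grip_width: 0.187
grip_force: 59.9
```

Run:
```python
from h import *
T,o=cur();l=lipof(T);print(l,T[2,1],T[:3,3],o["contact_force"])
D=at(l[3],0,(l[0],l[1],.0155));print(rows(T,D,8))
```

```text
[ 5.46200e-01 -8.57000e-02  3.37000e-02  5.12116e+01  2.46200e-01] -0.000683417087196242 [ 0.4440939  -0.2127074   0.03230413] [ 0.54132993 -0.5528506  -1.31000894]
{'x': np.float64(-0.93), 'y': np.float64(0.0), 'z': np.float64(1.98), 'wx': np.float64(-0.0), 'wy': np.float64(-0.03), 'wz': np.float64(-0.0)}
```

>>> arm_command([
  {"x": -0.9,"y": 0,"z": 2,"wx": 0,"wy": -0.03,"wz": 0},
  {"x": -0.9,"y": 0,"z": 2,"wx": 0,"wy": -0.03,"wz": 0},
  {"x": -0.9,"y": 0,"z": 2,"wx": 0,"wy": -0.03,"wz": 0},
  {"x": -0.9,"y": 0,"z": 2,"wx": 0,"wy": -0.03,"wz": 0},
  {"x": -0.9,"y": 0,"z": 2,"wx": 0,"wy": -0.03,"wz": 0},
  {"x": -0.9,"y": 0,"z": 2,"wx": 0,"wy": -0.03,"wz": 0},
  {"x": -0.5,"y": 0,"z": 1,"wx": 0,"wy": -0.03,"wz": 0},
  {"x": 0,"y": 0,"z": 0,"wx": 0,"wy": 0,"wz": 0},
])

```text
clock: 13.0
tool_pos: [0.4421, -0.2116, 0.0186]
tool_rot: [0.881, 0.421, 0.195, -0.094]
contact_force: [-0.8, 0.0, -1.8]
grip_width: 0.186
grip_force: 59.9
```

Not in contact yet, so I'll lower it slowly.

>>> arm_command([
  {"x": -0.4,"y": 0,"z": 0.9,"wx": 0,"wy": 0,"wz": 0},
  {"x": -0.4,"y": 0,"z": 0.9,"wx": 0,"wy": 0,"wz": 0},
  {"x": 0,"y": 0,"z": 0,"wx": 0,"wy": 0,"wz": 0},
])

```text
clock: 13.25
tool_pos: [0.4423, -0.2117, 0.0168]
tool_rot: [0.881, 0.421, 0.196, -0.094]
contact_force: [-0.4, 0.5, -0.4]
grip_width: 0.186
grip_force: 59.9
```

>>> arm_command([
  {"x": -0.4,"y": 0,"z": 0.9,"wx": 0,"wy": 0,"wz": 0},
  {"x": 0,"y": 0,"z": 0,"wx": 0,"wy": 0,"wz": 0},
  {"x": 0,"y": 0,"z": 0,"wx": 0,"wy": 0,"wz": 0},
])

```text
clock: 13.5
tool_pos: [0.4424, -0.2117, 0.0159]
tool_rot: [0.881, 0.421, 0.196, -0.094]
contact_force: [0.3, -0.5, -2.4]
grip_width: 0.185
grip_force: 59.9
```

>>> arm_command([
  {"x": -0.4,"y": 0,"z": 0.9,"wx": 0,"wy": 0,"wz": 0},
  {"x": 0,"y": 0,"z": 0,"wx": 0,"wy": 0,"wz": 0},
  {"x": 0,"y": 0,"z": 0,"wx": 0,"wy": 0,"wz": 0},
])

```text
clock: 13.75
tool_pos: [0.4426, -0.2118, 0.0155]
tool_rot: [0.881, 0.421, 0.196, -0.094]
contact_force: [-1.0, -0.2, 2.9]
grip_width: 0.189
grip_force: 59.9
```

Run:
```python
from h import *
T,o=cur();print(lipof(T),o["contact_force"],o["moment"])
```

```text
[ 5.44900e-01 -8.49000e-02  1.65000e-02  5.11182e+01  8.78000e-02] [-0.95872128 -0.21194033  2.92786664] [0.05079714 0.06477991 0.15917376]
```

In contact with the bench. Releasing and backing off.

>>> arm_command([
  {"x": 0,"y": 0,"z": 0,"wx": 0,"wy": 0,"wz": 0},
  {"x": 0,"y": 0,"z": 0,"wx": 0,"wy": 0,"wz": 0},
  {"x": 0,"y": 0,"z": 0,"wx": 0,"wy": 0,"wz": 0},
  {"x": 0,"y": 0,"z": 0,"wx": 0,"wy": 0,"wz": 0},
  {"x": 0,"y": 0,"z": 0,"wx": 0,"wy": 0,"wz": 0},
  {"x": 0,"y": 0,"z": 0,"wx": 0,"wy": 0,"wz": 0},
  {"x": 0,"y": 0,"z": 0,"wx": 0,"wy": 0,"wz": 0},
  {"x": 0,"y": 0,"z": 0,"wx": 0,"wy": 0,"wz": 0},
], gripper=70)

```text
clock: 14.42
tool_pos: [0.4424, -0.2116, 0.0149]
tool_rot: [0.881, 0.421, 0.196, -0.094]
contact_force: [0.4, -0.0, -0.5]
grip_width: 0.715
grip_force: 0.0
```

>>> arm_command([
  {"x": 0,"y": 0,"z": -5,"wx": 0,"wy": 0,"wz": 0},
  {"x": 0,"y": 0,"z": -12,"wx": 0,"wy": 0,"wz": 0},
  {"x": 0,"y": 0,"z": -15,"wx": 0,"wy": 0,"wz": 0},
  {"x": 0,"y": 0,"z": -15,"wx": 0,"wy": 0,"wz": 0},
  {"x": 0,"y": 0,"z": -15,"wx": 0,"wy": 0,"wz": 0},
  {"x": 0,"y": 0,"z": -15,"wx": 0,"wy": 0,"wz": 0},
  {"x": 0,"y": 0,"z": -15,"wx": 0,"wy": 0,"wz": 0},
  {"x": 0,"y": 0,"z": -15,"wx": 0,"wy": 0,"wz": 0},
  {"x": 0,"y": 0,"z": 0,"wx": 0,"wy": 0,"wz": 0},
  {"x": 0,"y": 0,"z": 0,"wx": 0,"wy": 0,"wz": 0},
])

```text
clock: 15.25
tool_pos: [0.4142, -0.2477, 0.1126]
tool_rot: [0.881, 0.421, 0.196, -0.093]
contact_force: [0.4, 0.3, 0.2]
grip_width: 0.744
grip_force: 0.0
```

Run:
```python
from h import *
c=grab("side","s6");a=cv2.resize(c["pixels"][90:320,130:350],None,fx=2.5,fy=2.5)
cv2.imwrite("pics/s6.png",cv2.cvtColor(a,cv2.COLOR_RGB2BGR))
T,o=cur();print(T[:3,3],o["contact_force"],o["grip_width"])
```

```text
[ 0.41388382 -0.2469409   0.11164224] [ 0.30794825 -0.01993624 -0.82225921] 0.7471496052886871
```

View pics/s6.png

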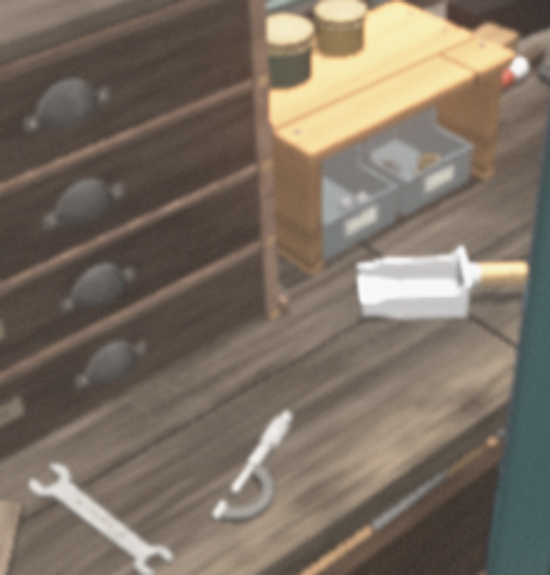

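The scoop lies upright and empty on the bench at (415,287). There are balls in the left bin at (355,198), the bushes are in place at (415,162), and the spanner (100,520) and micrometer (255,470) have not moved. Handing in.

```bash
python3 -c "
from plant import bot
print(bot.job_done())"
```

```text
the job is handed in; nothing more can be done
None
```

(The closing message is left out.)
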